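Shut the disc-handled air valve under the sliding cover

ROBOT

A 7-joint arm with a two-finger parallel gripper is mounted at the origin on the work surface. World frame = base frame: x ahead of the robot, y to its left, z up, the work surface at z = 0. Lengths are in m, angles in degrees, forces in N, time in s.
With the tool pointing down it reaches from about 0.425 to 0.875 m from the base axis. Payload 4.7 kg.
Tool frame: the origin (TCP) lies midway between the tips of the shut fingers; the grasp point (between the pads) lies 19 mm behind it; z points along the fingers, y is the line along which they close (so a half turn about z gives the same grasp; the last joint's range is limited). The gripper opens to 87 mm and grips with 3 to 60 N. Pads are 19 mm wide; open, the fingers measure 117 mm over their backs; the gripper's body (75 mm by 190 mm) begins 51 mm behind the grasp point.
Start: joints at [66.068, 18.392, -4.016, 83.108, 1.295, 78.541, -3.26], TCP at [0.272, -0.59, 0.223] pointing down, gripper open.
Joint ranges: [-163.93, 163.93], [-17.29, 119.83], [-79.2, 71.16], [3.27, 140.29], [-89.18, 269.18], [5.43, 117.66], [-154.24, 154.24]. Speed limits (degrees/s): [147.25, 147.25, 180, 180, 180, 180, 180].

INTERFACE

Orientations are given as [roll, pitch, yaw] about the fixed x, y, z axes, in that order (R = Rz(yaw) Ry(pitch) Rx(roll)).
In Python, from cell import env gives the robot as it stands. The module is installed in compiled form; this text tells all that it offers.
- The arm moves only by the tool send_rows, never from a script. Its argument "series" is a list of rows, each an object with "travel": the shift along the tool's x, y, z in cm, a list of three; "dr": the turn, a rotation vector about the tool's x, y, z in degrees, a list of three; "claw": the finger opening in cm, from 0 to 8.7. In form: [{"travel": [tx, ty, tz], "dr": [wx, wy, wz], "claw": claw}, ...]. A call has 1 to 12 rows; each row is the pose to reach, as a shift and turn from the pose commanded when the call began, along the tool's axes at that moment; what a row does not reach only later rows make up. A row lasts 1/12 s, in which the tool goes at most 41.7 mm and 7.16 degrees, less where a joint would pass 70% of its speed; a pose out of reach is approached as far as the arm can. A call with a gripper value outside its range is refused whole. The fingers move at their own pace and stop on an object; "grip_force" is the grip in N (left out, the last holds). Time passes only in rows, so rows that repeat a pose let the fingers close. It gives the time, the measured TCP pose, the force and the opening at its end, in the units of the state.
- env.get_obs(): the state, without advancing time (a new reading comes with each control period).
- env.read_camera(name): name is "side" or "top"; returns the picture (400x640x3 uint8, blue, green, red); there is no depth.
- env.calibration(name): a dict with "fx", "fy", "cx", "cy" (pixels), "cam_to_world" (4x4, takes a point from camera to world coordinates). Camera axes: x right, y down, z forward; pixel columns grow to the right and rows downward; lengths in m; the calibration is good to about 2 mm. A picture is of the moment at which its call begins. calibration takes no time and is no camera call.
- env.sign_off(): hands the job in, once; it reports no verdict.
The state is a dict: "time_s": time; "qpos": joint angles; "joint_velocities": joint speeds; "effort": joint torques, N m; "tool_pos": TCP position; "tool_rot": TCP orientation; "force": force on the tool from outside, world axes, zero at the start; "wrist_torque": the same for the moment, N m; "grip_width": finger opening in m.
Only numpy, scipy, OpenCV 4.12 (cv2) and the standard library are available. Lean on these libraries where they do the work, as an engineer would, in place of code of your own. Each camera call takes 0.05 s, during which the arm holds its last target. There are 200 camera calls.

TASK

On the bench stands the air-valve box with its metal cover. Push the cover all the way aside along its runners (to the end stop over the closed half of the box) and then push shut the valve handle that ends in a round disc: a quarter turn clockwise seen from above, until it stands square across its pipe against its stop. Only push: do not lift the cover, leave the plain straight handle as it is, and do not shift or knock over the things standing about; finish with the cover still fully aside.

Things in the scene. Friction and masses are not known exactly. Their poses are not given: they have to be found in the camera images.
- valve_box: Grey steel box screwed to the bench, 142 mm wide (its x), 466 mm long (its y, from -221 to +245 mm), walls 68 mm high, 6 mm thick. Origin on the bench surface; x points away from the robot at yaw 0, y along the runners. Open pit from y -215 to +10 mm, x -65 to +65 mm, floor 6 mm above the bench; the rest (y +10 to +245 mm) is closed by a deck at cover-underside height. Two aluminium runners along the long sides reach 79 mm high at x = +-67 to +-79 mm.
- cover_slide (a joint): How far the cover has been slid, m: 0 = pit fully covered, 0.225 = at its end stop over the deck, pit fully bare. Positive moves the cover along the box's +y. Starts near 0 (up to 0.03). Sliding friction about 2 N; it stays where it is left. The aluminium cover (140 x 235 x 6 mm, 0.45 kg, top face 76 mm above the bench) lies loose in the runners: it can be lifted, which is forbidden.
- rib (a point): Centre of the upright rib across the middle of the cover: 90 mm along the box's x, 12 mm thick along the box's y, 18 mm high, from 76 to 94 mm above the bench (this point at 85 mm). Push its -y face towards +y. It moves with the cover.
- disc_pivot (a point): Pivot axis (vertical) of the handle with the round disc, at the handle's mid height, 50 mm above the bench. Its brass valve is on a pipe along the box's x (pipe top 30 mm, valve body top 36 mm above the bench). The two valves stand at box (20, -155) and (20, -67) mm; which is where varies.
- disc_end (a point): Centre of the round disc (26 mm across, 14 mm thick, from 43 to 57 mm above the bench) that ends the marked handle, 45 mm from the pivot; the arm between is 12 mm wide. Black plastic like the other handle.
- disc_handle (a joint): Turn of the disc handle, rad: 0 = open, pointing along its pipe to the box's -x (the robot's side); grows clockwise seen from above; 1.571 = shut, pointing to the box's +y against its stop. Starts between 0 and 0.25. About 0.12 N m of friction holds it where it is left.
- plain_pivot (a point): Pivot axis of the other, plain straight handle, as disc_pivot.
- plain_end (a point): Point 45 mm from the pivot on the plain handle, a straight black bar 58 mm long from the pivot, 12 mm wide, 14 mm thick, same height and turning sense as the disc handle. To be left as it is.
- screwdriver: Loose screwdriver 190 mm long lying in front of the box's closed half; origin under its middle, length along its x. Leave.
- coupler: Loose brass coupler, 28 mm across, 42 mm tall, standing in front of the box; origin at the centre of its underside. Leave.
- bracket: Loose grey L bracket 50 x 40 x 40 mm in front of the box; origin at the centre of its underside. Leave.
- mug: White mug, 80 mm across, 90 mm high, standing behind the box; origin at the centre of its underside. Leave.
- bottle: White bottle, 60 mm across, 140 mm high, standing behind the box; origin at the centre of its underside. Leave.
- spool: Filament spool lying flat off the box's -y end, 190 mm across, 60 mm high; origin at the centre of its underside. Leave.
- plug: Spare brass plug, 18 mm across, 22 mm tall, standing loose on the pit's floor near its deck-side, robot-side corner; origin at the centre of its underside. Leave.

How it is judged (in metres and radians):
On the way, in this order (a step that is already met when the one before it is completed fails the run):
1. the cover is slid fully aside (value of joint cover_slide above 0.208 m), for 0.1 s.
2. the disc handle is pushed shut (value of joint disc_handle above 1.48 rad), for 0.2 s.
At the end, for the whole second after the job is handed in: The cover is within 17 mm of its end stop and down in its runners, the disc handle is at rest within 0.09 rad of its shut stop, the end of the plain handle is within 10 mm of where it was, and every loose thing is within 30 mm of where it stood (value of joint cover_slide above 0.208 m and value of joint disc_handle above 1.48 rad and velocity of joint disc_handle between -0.05 and 0.05 rad/s and z of rib in the frame of valve_box below 0.089 m and distance of plain_end from where it was at the start of the episode below 0.01 m and distance of each of screwdriver, coupler, bracket, mug, bottle, spool, plug from where it was at the start of the episode below 0.03 m); the robot touches nothing.
It fails at once if the cover is lifted more than 8 mm out of its runners (z of rib in the frame of valve_box above 0.093 m).
It fails at once if the plain handle is turned (its end moved more than 10 mm) (distance of plain_end from where it was at the start of the episode above 0.01 m).
It fails at once if a thing standing about is shifted or lifted by more than 30 mm (distance of any of screwdriver, coupler, bracket, mug, bottle, spool, plug from where it was at the start of the episode above 0.03 m).
It fails at once if the mug or the bottle is knocked over (angle between any of mug, bottle's own z axis and vertical above 0.5 rad).
It also fails if it takes over 51 s, if anything falls off the work surface, if the arm or the gripper's body presses on something with over 40 N, if the wrist force passes 120 N, or if a joint passes its speed limit or range.

## Working session

There is one attempt and no reset: what is moved stays moved. The work goes in short steps, Python scripts to look and compute and a tool call to move; the robot and the scene stay as the last step left them, time stands still between calls to the robot, and variables do not carry over. Pictures are saved under pics/ and viewed, on a budget of 10 in all, crops included, one or two more only if the job needs it, and the job is handed in when it is done.

Besides the shell and the picture viewer there is one more tool, called after ">>>" by a JSON object that holds its "api" and its "payload". send_rows: Moves the arm, as the interface text tells. Its arguments: {"type":"object","properties":{"series":{"type":"array"},"grip_force":{"type":"number"}},"required":["series"]}

```bash
mkdir -p pics; python3 - <<'E'
from cell import env
import cv2,numpy as np
np.set_printoptions(precision=4,suppress=True)
for n in("top","side"):
    cv2.imwrite(f"pics/{n}0.png",env.read_camera(n)); c=env.calibration(n); print(n,c["fx"],c["fy"],c["cx"],c["cy"]);print(np.array(c["cam_to_world"]))
o=env.get_obs();print({k:o[k] for k in("time_s","tool_pos","tool_rot","force","grip_width")})
E
```

```text
top 492.8871480082698 492.8871480082698 318.491767872506 190.91962023085927
[[-0.0642 -0.9732  0.2209  0.305 ]
 [-0.9979  0.0642 -0.007  -0.0476]
 [-0.0074 -0.2209 -0.9753  1.1294]
 [ 0.      0.      0.      1.    ]]
side 379.71011782427735 379.71011782427735 321.50026679135675 199.074946616705
[[-0.7062 -0.4344  0.5591  0.0973]
 [-0.708   0.4316 -0.559   0.406 ]
 [ 0.0015 -0.7906 -0.6124  0.6045]
 [ 0.      0.      0.      1.    ]]
{'time_s': 0.1, 'tool_pos': array([ 0.2718, -0.5899,  0.2216]), 'tool_rot': array([-179.9015,    0.0053,   24.742 ]), 'force': array([ 0.0638, -0.2622,  0.3975]), 'grip_width': 0.087306263228509}
```

View pics/top0.png

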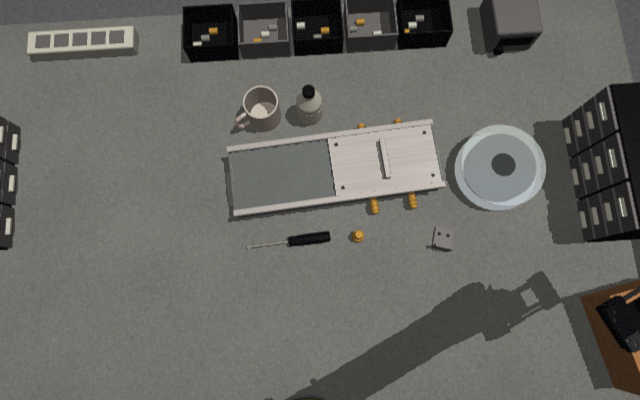

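View pics/side0.png

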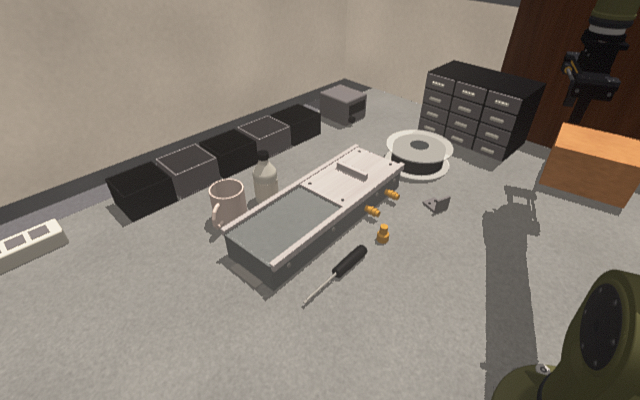

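The top view shows the box between (228,148) and (444,185) px, with the cover at its right end and the rib near (384,158). The handles are hidden for now. I'll enlarge the box to measure it.

```bash
cat > h.py <<'E'
import numpy as np,cv2
np.set_printoptions(precision=4,suppress=True)
from cell import env
def cal(n):
    c=env.calibration(n); return c["fx"],c["fy"],c["cx"],c["cy"],np.array(c["cam_to_world"])
def ray(n,u,v,z):
    fx,fy,cx,cy,T=cal(n); d=T[:3,:3]@[(u-cx)/fx,(v-cy)/fy,1]; return T[:3,3]+d*(z-T[2,3])/d[2]
def proj(n,p):
    fx,fy,cx,cy,T=cal(n); q=(np.atleast_2d(p)-T[:3,3])@T[:3,:3]; return np.c_[fx*q[:,0]/q[:,2]+cx,fy*q[:,1]/q[:,2]+cy]
def crop(n,img,u0,v0,w,h,s,out):
    cv2.imwrite(out,cv2.resize(img[v0:v0+h,u0:u0+w],None,fx=s,fy=s,interpolation=cv2.INTER_CUBIC))
E
python3 - <<'E'
from h import *
img=cv2.imread("pics/top0.png"); crop("top",img,220,110,240,130,3.3333,"pics/c1.png")
E
```

```text
(no output)
```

View pics/c1.png

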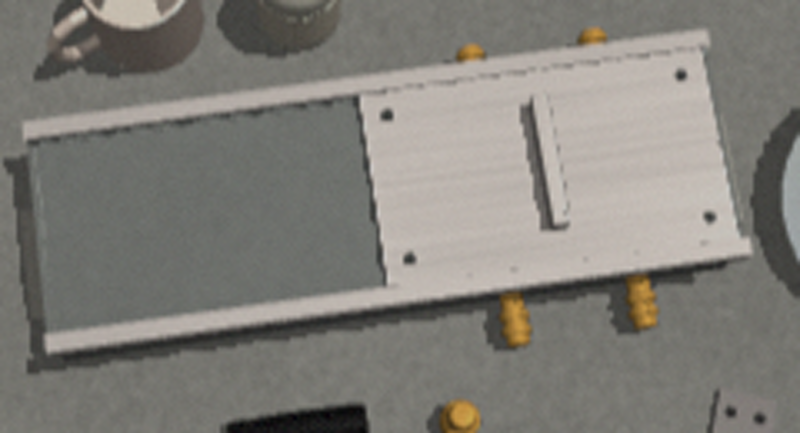

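The enlarged crop gives the runner corners at crop px (23,122), (709,31), (751,254) and (46,352). The rib's top runs from (538,95) to (561,226), and the cover's deck-side edge from (360,97) to (385,286). I'll fit the box pose to these.

```bash
cat >> h.py <<'E'
def boxfit(pts):
    from scipy.optimize import least_squares
    L=np.array([[.079,.245],[.079,-.221],[-.079,-.221],[-.079,.245]])
    f=lambda p:(L@np.array([[np.cos(p[2]),np.sin(p[2])],[-np.sin(p[2]),np.cos(p[2])]])+p[:2]-pts).ravel()
    return least_squares(f,[.5,0,0])
E
python3 - <<'E'
from h import *
c=lambda u,v,z:ray("top",220+(u+.5)/3.3333-.5,110+(v+.5)/3.3333-.5,z)
P=np.array([c(*q,.079)[:2] for q in [(23,122),(709,31),(751,254),(46,352)]]);print(P)
r=boxfit(P);x,y,a=r.x;print(r.x,np.degrees(a),r.fun*1000)
B=lambda p:np.array([[np.cos(a),np.sin(a)],[-np.sin(a),np.cos(a)]])@(p[:2]-[x,y])
for q in [(530,97,.094),(547,95,.094),(568,223,.094),(552,226,.094),(360,97,.076),(385,286,.076)]: print(q,B(c(*q)))
W=lambda p:np.r_[np.array([[np.cos(a),-np.sin(a)],[np.sin(a),np.cos(a)]])@p[:2]+[x,y],p[2]]
for p in [(-.079,.245,.079),(.079,.245,.079),(-.079,-.221,.079),(.079,-.221,.079)]: print(proj("side",W(np.array(p))))
E
```

```text
[[ 0.6586  0.1433]
 [ 0.6921 -0.3221]
 [ 0.5361 -0.3317]
 [ 0.5012  0.132 ]]
[ 0.5978 -0.1066  0.0729] 4.174534870511949 [ 0.2495  0.2066  0.5991  0.8295 -0.912  -1.0682  0.0634  0.0321]
(530, 97, 0.094) [ 0.0441 -0.0918]
(547, 95, 0.094) [ 0.0439 -0.1031]
(568, 223, 0.094) [-0.0442 -0.1022]
(552, 226, 0.094) [-0.0448 -0.0915]
(360, 97, 0.076) [0.0657 0.0185]
(385, 286, 0.076) [-0.0655  0.0206]
[[271.6074 265.0198]]
[[218.8586 227.3271]]
[[404.0713 162.7852]]
[[354.9845 142.8613]]
```

The box fits to within 1 mm: origin (0.598, -0.107), yaw 4.2°. The rib centre is at box y ≈ -0.097, so the slide is ≈ 5 mm. Next I'll work out the approach to the rib's -y face with the fingers closed.

```bash
cat >> h.py <<'E'
from scipy.spatial.transform import Rotation as Ro
BX,BY,BA=.5978,-.1066,.0729
def b2w(p): c,s=np.cos(BA),np.sin(BA); return np.array([c*p[0]-s*p[1]+BX,s*p[0]+c*p[1]+BY,p[2]])
def w2b(p): c,s=np.cos(BA),np.sin(BA); x,y=p[0]-BX,p[1]-BY; return np.array([c*x+s*y,-s*x+c*y,p[2]])
def rel(cmd,rpy,tgts,rpy2):
    R=Ro.from_euler("xyz",rpy,degrees=True); R2=Ro.from_euler("xyz",rpy2,degrees=True)
    print("dr",(R.inv()*R2).as_rotvec(degrees=True).round(2))
    for t in tgts: print(t,b2w(t),"travel cm",(R.inv().apply(b2w(t)-cmd)*100).round(2))
E
python3 - <<'E'
from h import *
o=env.get_obs()
rel(np.array([.272,-.59,.223]),[180,0,24.74],[(0,-.14,.18),(0,-.14,.084)],[180,0,4.18])
for n,u,v,z in [("bottle",308,92,.14),("mug",262,98,.09),("spool",500,163,.06)]: print(n,w2b(ray("top",u,v,z)))
E
```

```text
dr [ 0.   -0.   20.56]
(0, -0.14, 0.18) [ 0.608  -0.2462  0.18  ] travel cm [ 44.9  -17.16   4.3 ]
(0, -0.14, 0.084) [ 0.608  -0.2462  0.084 ] travel cm [ 44.9  -17.16  13.9 ]
bottle [0.1551 0.0493 0.14  ]
mug [0.1776 0.1527 0.09  ]
spool [-0.0394 -0.3579  0.06  ]
```

>>> {"api": "send_rows", "payload": {"series": [{"travel":[3.7,-1.4,0.4],"dr":[0,0,2],"claw":0},{"travel":[7.5,-2.9,0.7],"dr":[0,0,4],"claw":0},{"travel":[11.2,-4.3,1.1],"dr":[0,0,6],"claw":0},{"travel":[15,-5.7,1.4],"dr":[0,0,8],"claw":0},{"travel":[18.7,-7.2,1.8],"dr":[0,0,10],"claw":0},{"travel":[22.5,-8.6,2.2],"dr":[0,0,12],"claw":0},{"travel":[26.2,-10,2.5],"dr":[0,0,14],"claw":0},{"travel":[29.9,-11.4,2.9],"dr":[0,0,16],"claw":0},{"travel":[33.7,-12.9,3.2],"dr":[0,0,18],"claw":0},{"travel":[37.4,-14.3,3.6],"dr":[0,0,19],"claw":0},{"travel":[41.2,-15.7,4],"dr":[0,0,20],"claw":0},{"travel":[44.9,-17.2,4.3],"dr":[0,0,20.6],"claw":0}]}}

```text
time_s: 1.1
tool_pos: [0.6086, -0.2447, 0.1787]
tool_rot: [-180.0, 0.1, 4.1]
force: [0.3, -0.2, -1.0]
grip_width: 0.0146
```

```bash
python3 - <<'E'
from h import *
o=env.get_obs(); print(o["time_s"],o["tool_pos"],w2b(o["tool_pos"]),o["tool_rot"],o["force"],o["grip_width"])
E
```

```text
1.1 [ 0.6086 -0.2447  0.1787] [ 0.0007 -0.1385  0.1787] [-179.9878    0.0548    4.0787] [ 0.3004 -0.2227 -1.0377] 0.014617785254236492
```

>>> {"api": "send_rows", "payload": {"series": [{"travel":[0,0,2],"dr":[0,0,0],"claw":0},{"travel":[0,0,4],"dr":[0,0,0],"claw":0},{"travel":[0,0,6],"dr":[0,0,0],"claw":0},{"travel":[0,0,7.5],"dr":[0,0,0],"claw":0},{"travel":[0,0,8.5],"dr":[0,0,0],"claw":0},{"travel":[0,0,9.2],"dr":[0,0,0],"claw":0},{"travel":[0,0,9.4],"dr":[0,0,0],"claw":0},{"travel":[0,0,9.4],"dr":[0,0,0],"claw":0}]}}

```text
time_s: 1.77
tool_pos: [0.6077, -0.2463, 0.0854]
tool_rot: [-180.0, 0.0, 4.1]
force: [-0.3, 0.1, 0.4]
grip_width: 0.0001
```

```bash
python3 - <<'E'
from h import *
o=env.get_obs(); print(o["time_s"],w2b(o["tool_pos"]),o["force"],o["grip_width"])
cv2.imwrite("pics/s1.png",env.read_camera("side")[100:300,200:440].repeat(3,0).repeat(3,1))
E
```

```text
1.7667 [-0.0003 -0.14    0.0854] [-0.2649  0.0671  0.3555] 0.00014692934095314372
```

View pics/s1.png

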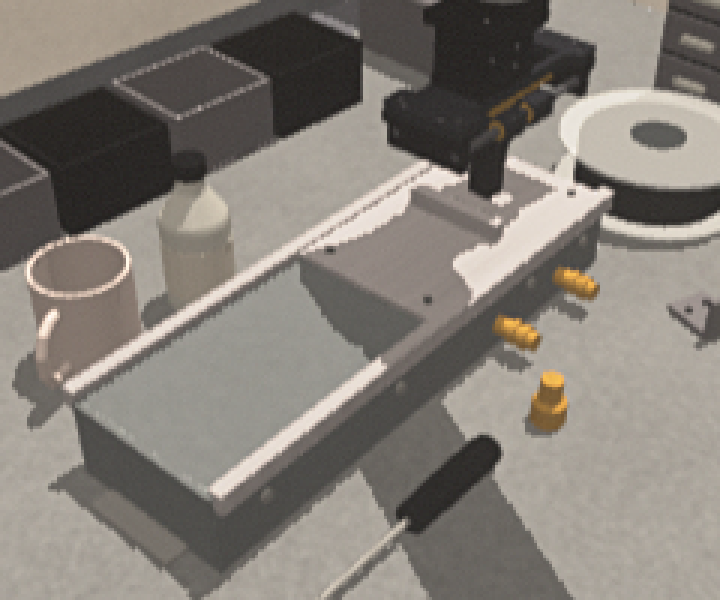

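Fingers stand 20 mm behind the rib, tip at 85 mm. Pushing towards +y (tool -y).

>>> {"api": "send_rows", "payload": {"series": [{"travel":[0,-0.5,0.2],"dr":[0,0,0],"claw":0},{"travel":[0,-1.2,0.2],"dr":[0,0,0],"claw":0},{"travel":[0,-1.8,0.2],"dr":[0,0,0],"claw":0},{"travel":[0,-2.4,0.2],"dr":[0,0,0],"claw":0},{"travel":[0,-3.2,0.2],"dr":[0,0,0],"claw":0},{"travel":[0,-4.2,0.2],"dr":[0,0,0],"claw":0},{"travel":[0,-5.4,0.2],"dr":[0,0,0],"claw":0},{"travel":[0,-6.8,0.2],"dr":[0,0,0],"claw":0},{"travel":[0,-8.4,0.2],"dr":[0,0,0],"claw":0},{"travel":[0,-10,0.2],"dr":[0,0,0],"claw":0},{"travel":[0,-11.5,0.2],"dr":[0,0,0],"claw":0},{"travel":[0,-13,0.2],"dr":[0,0,0],"claw":0}]}}

```text
time_s: 2.82
tool_pos: [0.5983, -0.1149, 0.0839]
tool_rot: [180.0, -0.0, 4.2]
force: [1.5, -3.4, 1.9]
grip_width: 0.0003
```

>>> {"api": "send_rows", "payload": {"series": [{"travel":[0,-1.3,0],"dr":[0,0,0],"claw":0},{"travel":[0,-2.5,0],"dr":[0,0,0],"claw":0},{"travel":[0,-3.7,0],"dr":[0,0,0],"claw":0},{"travel":[0,-4.9,0],"dr":[0,0,0],"claw":0},{"travel":[0,-6,0],"dr":[0,0,0],"claw":0},{"travel":[0,-7,0],"dr":[0,0,0],"claw":0},{"travel":[0,-8,0],"dr":[0,0,0],"claw":0},{"travel":[0,-8.8,0],"dr":[0,0,0],"claw":0},{"travel":[0,-9.4,0],"dr":[0,0,0],"claw":0},{"travel":[0,-10,0],"dr":[0,0,0],"claw":0},{"travel":[0,-10.4,0],"dr":[0,0,0],"claw":0},{"travel":[0,-10.4,0],"dr":[0,0,0],"claw":0}]}}

```text
time_s: 3.82
tool_pos: [0.5906, -0.0113, 0.0833]
tool_rot: [-179.9, 0.0, 4.2]
force: [-0.0, 0.0, -0.4]
grip_width: 0.0005
```

```bash
python3 - <<'E'
from h import *
o=env.get_obs(); print(o["time_s"],w2b(o["tool_pos"]),o["force"],o["grip_width"])
crop("top",env.read_camera("top"),220,110,240,130,3.3333,"pics/c2.png")
E
```

```text
3.8167 [-0.0002  0.0956  0.0833] [-0.0452  0.0307 -0.3937] 0.00046877700744278513
```

View pics/c2.png

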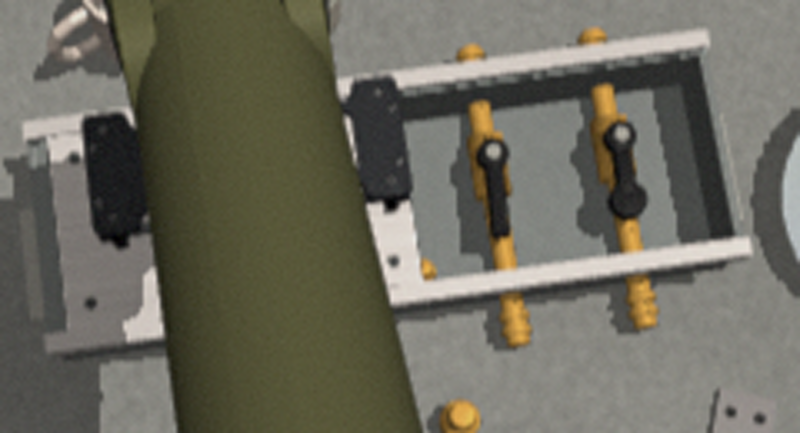

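The pit is bare: the disc handle is at crop (620,133)→(628,200), so it's the valve at y = -155. The plain handle is at (491,153)→(500,235). I'll push gently on to confirm the end stop.

>>> {"api": "send_rows", "payload": {"series": [{"travel":[0,-0.2,0],"dr":[0,0,0],"claw":0},{"travel":[0,-0.4,0],"dr":[0,0,0],"claw":0},{"travel":[0,-0.6,0],"dr":[0,0,0],"claw":0},{"travel":[0,-0.7,0],"dr":[0,0,0],"claw":0},{"travel":[0,-0.7,0],"dr":[0,0,0],"claw":0}]}}

```text
time_s: 4.28
tool_pos: [0.5904, -0.0058, 0.0834]
tool_rot: [180.0, -0.0, 4.1]
force: [0.1, -1.4, -0.6]
grip_width: 0.0006
```

```bash
python3 - <<'E'
from h import *
o=env.get_obs(); print(o["time_s"],w2b(o["tool_pos"]),o["force"])
c=lambda u,v,z:w2b(ray("top",220+(u+.5)/3.3333-.5,110+(v+.5)/3.3333-.5,z))
for q in [(620,133,.057),(628,200,.057),(491,153,.057),(500,235,.057),(429,300,.076),(393,261,.076)]: print(q,c(*q))
E
```

```text
4.2833 [-0.      0.101   0.0834] [ 0.1388 -1.395  -0.6061]
(620, 133, 0.057) [ 0.022  -0.1544  0.057 ]
(628, 200, 0.057) [-0.0253 -0.1514  0.057 ]
(491, 153, 0.057) [ 0.0202 -0.0652  0.057 ]
(500, 235, 0.057) [-0.0374 -0.0621  0.057 ]
(429, 300, 0.076) [-0.0787 -0.0066  0.076 ]
(393, 261, 0.076) [-0.0495  0.013   0.076 ]
```

>>> {"api": "send_rows", "payload": {"series": [{"travel":[0,-0.2,0],"dr":[0,0,0],"claw":0},{"travel":[0,-0.4,0],"dr":[0,0,0],"claw":0},{"travel":[0,-0.5,0],"dr":[0,0,0],"claw":0},{"travel":[0,-0.5,0],"dr":[0,0,0],"claw":0}]}}

```text
time_s: 4.62
tool_pos: [0.59, -0.0014, 0.0834]
tool_rot: [179.9, 0.0, 4.1]
force: [0.4, -3.8, -1.3]
grip_width: 0.0009
```

>>> {"api": "send_rows", "payload": {"series": [{"travel":[0,-0.2,0],"dr":[0,0,0],"claw":0},{"travel":[0,-0.4,0],"dr":[0,0,0],"claw":0},{"travel":[0,-0.4,0],"dr":[0,0,0],"claw":0}]}}

```text
time_s: 4.87
tool_pos: [0.59, -0.0012, 0.0835]
tool_rot: [179.7, 0.0, 4.0]
force: [1.3, -9.1, -1.8]
grip_width: 0.0005
```

The cover is on its stop: the reading moved only 0.2 mm for 4 mm more command, with force at 9 N. Now I'll plan the handle push (pivot at box (20,-155), starting angle ≈ 0.06 rad).

```bash
python3 - <<'E'
from h import *
o=env.get_obs(); p=w2b(o["tool_pos"]); print(p, o["tool_rot"])
piv=np.array([.020,-.155]);h=np.array([.0095,.0115])
start=np.array([-.022,-.190])
print("to start: from cmd(0,.110): dx,dy cm",(start-[0,.110])*100)
for d in range(0,95,10):
    t=np.radians(d);u=np.array([-np.cos(t),np.sin(t)]);n=np.array([np.sin(t),np.cos(t)])
    pe=h[0]*n[1]-h[1]*n[0] if 0<d<90 else 0
    off=h@n+np.sqrt(max(.013**2-pe**2,0))
    f=piv+.042*u-off*n; q=(f-start)*100
    print(d,f,"travel(tool) cm",[round(q[0],2),round(-q[1],2)])
E
```

```text
[-0.0001  0.1057  0.0835] [179.6945   0.0029   4.0097]
to start: from cmd(0,.110): dx,dy cm [ -2.2 -30. ]
0 [-0.022  -0.1795] travel(tool) cm [np.float64(-0.0), np.float64(-1.05)]
10 [-0.0255 -0.171 ] travel(tool) cm [np.float64(-0.35), np.float64(-1.9)]
20 [-0.0284 -0.1651] travel(tool) cm [np.float64(-0.64), np.float64(-2.49)]
30 [-0.0301 -0.1578] travel(tool) cm [np.float64(-0.81), np.float64(-3.22)]
40 [-0.0301 -0.1494] travel(tool) cm [np.float64(-0.81), np.float64(-4.06)]
50 [-0.028  -0.1404] travel(tool) cm [np.float64(-0.6), np.float64(-4.96)]
60 [-0.0234 -0.1316] travel(tool) cm [np.float64(-0.14), np.float64(-5.84)]
70 [-0.0164 -0.1235] travel(tool) cm [np.float64(0.56), np.float64(-6.65)]
80 [-0.007  -0.1171] travel(tool) cm [np.float64(1.5), np.float64(-7.29)]
90 [-0.0025 -0.113 ] travel(tool) cm [np.float64(1.95), np.float64(-7.7)]
```

>>> {"api": "send_rows", "payload": {"series": [{"travel":[0,0.6,0],"dr":[0,0,0],"claw":0},{"travel":[0,1.6,0],"dr":[0,0,0],"claw":0},{"travel":[0,2.6,0],"dr":[0,0,0],"claw":0},{"travel":[0,3,-2],"dr":[0,0,0],"claw":0},{"travel":[0,4,-4],"dr":[0,0,0],"claw":0},{"travel":[0,7,-5],"dr":[0,0,0],"claw":0},{"travel":[-0.5,11,-5],"dr":[0,0,0],"claw":0},{"travel":[-1,15,-5],"dr":[0,0,0],"claw":0},{"travel":[-1.5,19,-5],"dr":[0,0,0],"claw":0},{"travel":[-1.8,23,-5],"dr":[0,0,0],"claw":0},{"travel":[-2.2,27,-5],"dr":[0,0,0],"claw":0},{"travel":[-2.2,30,-5],"dr":[0,0,0],"claw":0}]}}

```text
time_s: 5.87
tool_pos: [0.588, -0.3026, 0.1337]
tool_rot: [179.9, 0.0, 3.9]
force: [-1.0, -0.8, 0.2]
grip_width: 0.0004
```

```bash
python3 - <<'E'
from h import *
o=env.get_obs(); print(o["time_s"],w2b(o["tool_pos"]),o["tool_rot"],o["force"])
crop("top",env.read_camera("top"),220,110,240,130,3.3333,"pics/c3.png")
E
```

```text
5.8667 [-0.0241 -0.1948  0.1337] [179.9221   0.0246   3.9332] [-0.9677 -0.8271  0.2253]
```

View pics/c3.png

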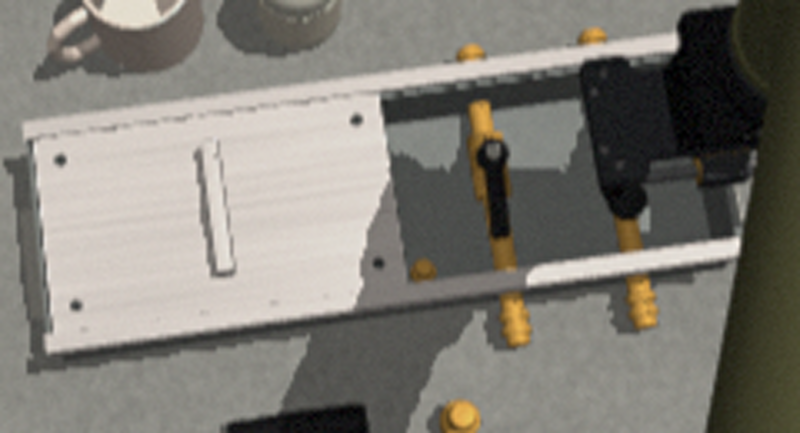

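The cover sits against the deck end, the rib is at (215,205), and the plain handle is unmoved. Next I descend behind the disc.

>>> {"api": "send_rows", "payload": {"series": [{"travel":[0.1,-0.4,0],"dr":[0,0,0],"claw":0},{"travel":[0.1,-0.4,0.5],"dr":[0,0,0],"claw":0},{"travel":[0.1,-0.4,2],"dr":[0,0,0],"claw":0},{"travel":[0.1,-0.4,3.5],"dr":[0,0,0],"claw":0},{"travel":[0.1,-0.4,5],"dr":[0,0,0],"claw":0},{"travel":[0.1,-0.4,6.5],"dr":[0,0,0],"claw":0},{"travel":[0.1,-0.4,7.8],"dr":[0,0,0],"claw":0},{"travel":[0.1,-0.4,8.5],"dr":[0,0,0],"claw":0},{"travel":[0.1,-0.4,8.7],"dr":[0,0,0],"claw":0},{"travel":[0.1,-0.4,8.7],"dr":[0,0,0],"claw":0}]}}

```text
time_s: 6.75
tool_pos: [0.5901, -0.2928, 0.0461]
tool_rot: [-180.0, 0.0, 4.2]
force: [0.3, -0.3, 0.5]
grip_width: 0.0004
```

```bash
python3 - <<'E'
from h import *
o=env.get_obs(); print(o["time_s"],w2b(o["tool_pos"]),o["tool_rot"],o["force"])
E
```

```text
6.75 [-0.0212 -0.1852  0.0461] [-179.9578    0.0346    4.1943] [ 0.3413 -0.2513  0.4681]
```

>>> {"api": "send_rows", "payload": {"series": [{"travel":[-0.1,-0.5,0],"dr":[0,0,0],"claw":0},{"travel":[-0.3,-1,0],"dr":[0,0,0],"claw":0},{"travel":[-0.5,-1.5,0],"dr":[0,0,0],"claw":0},{"travel":[-0.7,-2,0],"dr":[0,0,0],"claw":0},{"travel":[-0.8,-2.4,0],"dr":[0,0,0],"claw":0},{"travel":[-0.9,-2.8,0],"dr":[0,0,0],"claw":0},{"travel":[-0.9,-3.2,0],"dr":[0,0,0],"claw":0},{"travel":[-0.9,-3.6,0],"dr":[0,0,0],"claw":0},{"travel":[-0.8,-4,0],"dr":[0,0,0],"claw":0},{"travel":[-0.7,-4.5,0],"dr":[0,0,0],"claw":0},{"travel":[-0.7,-4.5,0],"dr":[0,0,0],"claw":0}]}}

```text
time_s: 7.67
tool_pos: [0.5792, -0.2475, 0.0461]
tool_rot: [-179.9, 0.1, 4.2]
force: [-0.7, -1.7, 0.4]
grip_width: 0.0005
```

```bash
python3 - <<'E'
from h import *
o=env.get_obs(); print(o["time_s"],w2b(o["tool_pos"]),o["tool_rot"],o["force"])
cv2.imwrite("pics/s2.png",env.read_camera("side")[120:220,290:430].repeat(5,0).repeat(5,1))
E
```

```text
7.6667 [-0.0288 -0.1392  0.0461] [-179.9132    0.124     4.216 ] [-0.7343 -1.7377  0.4185]
```

View pics/s2.png

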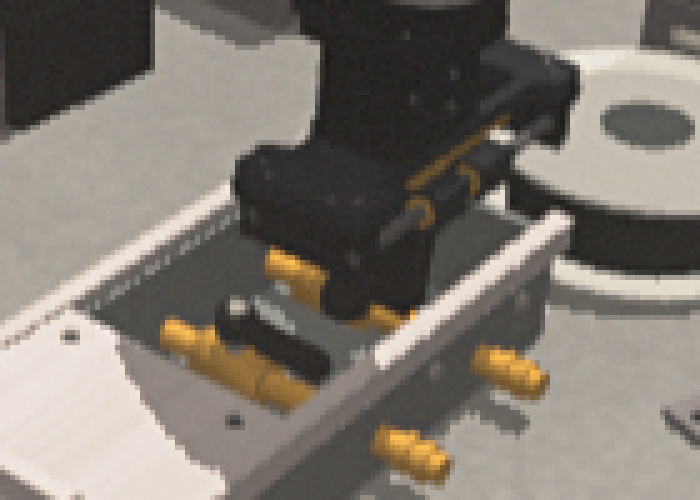

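The disc is carried along ahead of the fingers, now at crop (345,295), about halfway. I continue along the arc to the stop.

>>> {"api": "send_rows", "payload": {"series": [{"travel":[0.2,-0.4,0],"dr":[0,0,0],"claw":0},{"travel":[0.5,-0.8,0],"dr":[0,0,0],"claw":0},{"travel":[0.8,-1.2,0],"dr":[0,0,0],"claw":0},{"travel":[1.2,-1.6,0],"dr":[0,0,0],"claw":0},{"travel":[1.6,-1.9,0],"dr":[0,0,0],"claw":0},{"travel":[2,-2.2,0],"dr":[0,0,0],"claw":0},{"travel":[2.3,-2.4,0],"dr":[0,0,0],"claw":0},{"travel":[2.6,-2.5,0],"dr":[0,0,0],"claw":0},{"travel":[2.8,-2.5,0],"dr":[0,0,0],"claw":0},{"travel":[2.8,-2.5,0],"dr":[0,0,0],"claw":0}]}}

```text
time_s: 8.55
tool_pos: [0.6037, -0.2216, 0.0459]
tool_rot: [-179.9, 0.4, 4.1]
force: [-7.1, -0.4, 4.9]
grip_width: 0.0003
```

>>> {"api": "send_rows", "payload": {"series": [{"travel":[0.2,0,0],"dr":[0,0,0],"claw":0},{"travel":[0.4,0,0],"dr":[0,0,0],"claw":0},{"travel":[0.4,0,0],"dr":[0,0,0],"claw":0},{"travel":[0.4,0,0],"dr":[0,0,0],"claw":0}]}}

```text
time_s: 8.88
tool_pos: [0.6042, -0.2215, 0.0457]
tool_rot: [-179.8, 0.7, 4.1]
force: [-16.4, 0.1, 9.8]
grip_width: 0.0006
```

```bash
python3 - <<'E'
from h import *
o=env.get_obs(); print(o["time_s"],w2b(o["tool_pos"]),o["tool_rot"],o["force"])
E
```

```text
8.8833 [-0.002  -0.1151  0.0457] [-179.8301    0.7488    4.1095] [-16.3701   0.0818   9.7854]
```

The fingers are against the stop: x = -2.0 mm against the predicted -2.5, and force rose to 16 N with no motion. Now I back off, rise and move clear to look.

>>> {"api": "send_rows", "payload": {"series": [{"travel":[-0.5,0,0],"dr":[0,0,0],"claw":0},{"travel":[-1,0.1,0],"dr":[0,0,0],"claw":0},{"travel":[-1.8,0.5,0],"dr":[0,0,0],"claw":0},{"travel":[-2.4,0.9,0],"dr":[0,0,0],"claw":0},{"travel":[-2.5,1,-1],"dr":[0,0,0],"claw":0},{"travel":[-2.5,1,-4],"dr":[0,0,0],"claw":0},{"travel":[-2.5,1,-8],"dr":[0,0,0],"claw":0},{"travel":[-2.5,1,-12],"dr":[0,0,0],"claw":0},{"travel":[-4,5,-14],"dr":[0,0,0],"claw":0},{"travel":[-6,9,-14],"dr":[0,0,0],"claw":0},{"travel":[-9,12,-14],"dr":[0,0,0],"claw":0},{"travel":[-12,15,-14],"dr":[0,0,0],"claw":0}]}}

```text
time_s: 9.88
tool_pos: [0.5073, -0.3753, 0.1885]
tool_rot: [179.9, -0.2, 4.2]
force: [0.1, -0.7, -1.2]
grip_width: 0.0003
```

>>> {"api": "send_rows", "payload": {"series": [{"travel":[-3,3,0],"dr":[0,0,0],"claw":0},{"travel":[-5,5,0],"dr":[0,0,0],"claw":0},{"travel":[-5,5,0],"dr":[0,0,0],"claw":0},{"travel":[-5,5,0],"dr":[0,0,0],"claw":0}]}}

```text
time_s: 10.22
tool_pos: [0.4592, -0.4294, 0.1875]
tool_rot: [179.9, -0.1, 3.8]
force: [1.0, 0.2, -0.0]
grip_width: 0.0003
```

```bash
python3 - <<'E'
from h import *
o=env.get_obs(); print(o["time_s"],w2b(o["tool_pos"]),o["force"],abs(o["joint_velocities"]).max())
crop("top",env.read_camera("top"),220,80,240,180,3.3333,"pics/c4.png")
E
```

```text
10.2167 [-0.1618 -0.3118  0.1875] [ 1.0069  0.1933 -0.0384] 3.575471415606264
```

View pics/c4.png

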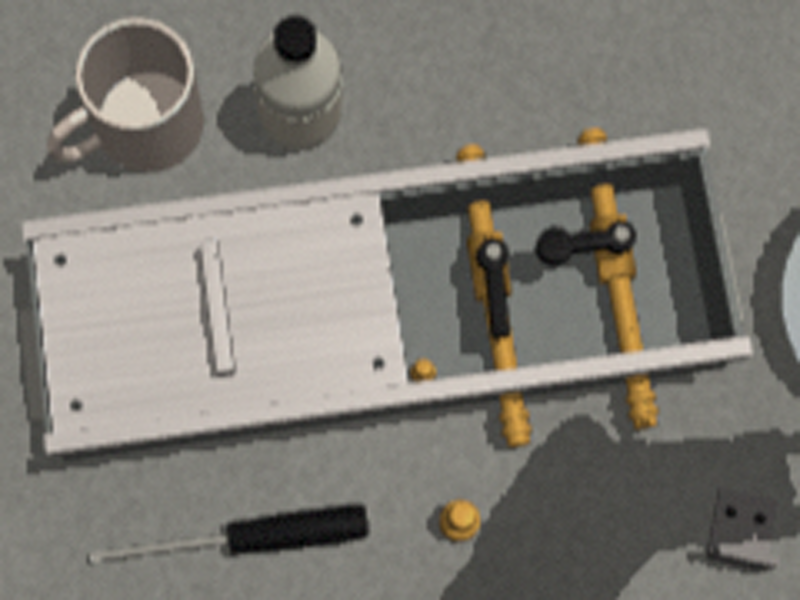

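The disc handle now stands across its pipe, pivot (622,234) to disc (554,247). The cover is at the deck end, and the plain handle (491,253)→(500,335) is unchanged. I'll check the numbers and let the arm settle.

>>> {"api": "send_rows", "payload": {"series": [{"travel":[0,0,0],"dr":[0,0,0],"claw":0},{"travel":[0,0,0],"dr":[0,0,0],"claw":0},{"travel":[0,0,0],"dr":[0,0,0],"claw":0},{"travel":[0,0,0],"dr":[0,0,0],"claw":0}]}}

```text
time_s: 10.6
tool_pos: [0.4619, -0.4257, 0.1866]
tool_rot: [-180.0, -0.0, 4.3]
force: [-0.0, -0.9, 0.5]
grip_width: 0.0006
```

```bash
python3 - <<'E'
from h import *
c=lambda u,v,z:w2b(ray("top",220+(u+.5)/3.3333-.5,80+(v+.5)/3.3333-.5,z))
a,b=c(622,234,.057),c(554,247,.057); d=b-a; print(a,b,"theta",np.arctan2(d[1],-d[0]),np.hypot(*d[:2]))
print("plain",c(491,253,.057),c(500,335,.057))
print("cover edge",c(379,196,.076),c(406,383,.076),"rib corners",c(202,240,.094),c(217,238,.094),c(219,374,.094),c(234,372,.094))
o=env.get_obs();print(o["time_s"],abs(o["joint_velocities"]).max(),o["force"])
a=cv2.imread("pics/top0.png");b=env.read_camera("top")
for n,(u0,v0,u1,v1) in dict(screwdriver=(240,225,335,255),coupler=(345,225,370,248),bracket=(428,222,460,252),mug=(232,80,285,135),bottle=(290,80,326,125),spool=(450,122,550,215)).items():
    print(n,"shift px",cv2.phaseCorrelate(*[cv2.cvtColor(i[v0:v1,u0:u1],6).astype(np.float32) for i in(a,b)]))
E
```

```text
[ 0.0211 -0.1556  0.057 ] [ 0.0184 -0.1082  0.057 ] theta 1.5141915341924757 0.04744130390006723
plain [ 0.0202 -0.0652  0.057 ] [-0.0374 -0.0621  0.057 ]
cover edge [0.0647 0.0057 0.076 ] [-0.0653  0.0067  0.076 ] rib corners [0.0448 0.1268 0.094 ] [0.0448 0.1168 0.094 ] [-0.0465  0.1267  0.094 ] [-0.0466  0.1169  0.094 ]
10.6 0.43786344291309287 [-0.0424 -0.8525  0.4962]
screwdriver shift px ((-0.11246560948520568, -0.0009350408313117953), 0.9898896949158774)
coupler shift px ((-0.1487484651497244, -0.44066067137571885), 0.5685245609283447)
bracket shift px ((-0.11924391672664925, -0.1332955790073207), 0.38547638754049934)
mug shift px ((-0.018965625470976022, -0.014557653592859765), 0.9647119578020072)
bottle shift px ((0.11118557125023898, 0.5929231372228543), 0.9491291845654264)
spool shift px ((-0.12923417407164095, 0.10764518161656866), 0.6089569969971975)
```

```bash
python3 - <<'E'
from h import *
# predicted silhouette of the handle at several angles vs dark pixels in mean of several frames
g=np.mean([cv2.cvtColor(env.read_camera("top"),6) for _ in range(6)],0).astype(np.float32)
S=8
G=cv2.resize(g,None,fx=S,fy=S,interpolation=cv2.INTER_CUBIC)
yy,xx=np.mgrid[1100:1300,2880:3280]
best=[]
for th in np.arange(1.35,1.66,.01):
  for dx in np.arange(-.002,.0021,.001):
   for dy in np.arange(-.002,.0021,.001):
    c=np.array([.02+dx-.045*np.cos(th),-.155+dy+.045*np.sin(th)])
    t=np.linspace(0,2*np.pi,40)
    mk=lambda pts:((proj("top",np.array([b2w((*p,.057)) for p in pts]))+.5)*S-.5).round().astype(np.int32)
    m=np.zeros(G.shape,np.uint8)
    cv2.fillPoly(m,[mk(c+.013*np.c_[np.cos(t),np.sin(t)])],1)
    u=np.array([-np.cos(th),np.sin(th)]);n=np.array([u[1],-u[0]]);P=np.array([.02+dx,-.155+dy])
    cv2.fillPoly(m,[mk([P+.01*u+.006*n,c+.006*n,c-.006*n,P+.01*u-.006*n])],1)
    ring=cv2.dilate(m,np.ones((17,17)))-m
    best.append((G[ring>0].mean()-G[m>0].mean(),th,dx,dy))
best.sort(reverse=True);print(np.array(best[:8]))
E
```

```text
[[33.216   1.59   -0.002   0.002 ]
 [33.1812  1.57   -0.001   0.002 ]
 [33.1356  1.6    -0.002   0.002 ]
 [33.0841  1.58   -0.002   0.002 ]
 [33.0547  1.53    0.      0.002 ]
 [33.0266  1.55   -0.001   0.002 ]
 [32.9379  1.54    0.      0.002 ]
 [32.9248  1.55    0.      0.002 ]]
```

The silhouette fit gives 1.53–1.60 rad, which agrees with shut against the stop. Handing in.

```bash
python3 -c "
from cell import env
print(env.get_obs()['time_s']);print(env.sign_off())"
```

```text
10.95
the job is handed in; nothing more can be done
None
```

I pushed the cover to its end stop and turned the disc handle shut, then handed the job in at about 11 s. The hand-in gave no verdict, so the results below are from my own checks.

- **Cover:** I pushed it by the rib until it stopped moving as the force rose to 9 N. In the last picture the rib centre is at box y ≈ +0.122 m, which is a slide of about 0.224 m.
- **Disc handle:** I pushed it round from about 0.06 rad until it stopped moving, with the force at 16 N. A hand-picked measurement gave 1.51 rad and a silhouette fit gave 1.53–1.60 rad. They differ slightly, but both are above the 1.48 rad limit. The fit's y offset sat at the edge of its search range, so it is only a rough check.
- **Plain handle:** its pixel positions in the last picture match those from before the handle was pushed.
- **Loose things:** image comparison showed shifts under 0.6 px (about 1 mm) for the six outside the box. The match was weak for the bracket, coupler and spool, possibly from the arm's shadow. The plug was only seen in the pictures, still in its corner, and I did not measure it.
- **Arm:** it stood clear of everything at the end, with force readings near zero.

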